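Close a bench trainer's access panel and lock its quarter-turn fastener

TASK

The access panel on top of the blue bench trainer is standing ajar. Push it down with your fingertips until it is shut flush, then set a fingertip in the slot of the big quarter-turn fastener on it and turn the fastener clockwise (seen from above) to its stop, so that the slot points at the panel's front edge and the panel is locked. Lift nothing, the panel included, leave the loose things lying about where they are, and finish with your hand clear of everything.

Things in the scene. Friction and masses are not known exactly. Their poses are not given: they have to be found in the camera images.
- trainer: Blue steel enclosure fixed to the table, level, 220 (x) x 320 (y) x 85 mm high; origin: centre of its underside; front faces its own -x, roughly the robot. Left third of its top (y over +47 mm): fixed deck, four posts 20 mm tall in a row at y = +78 mm, a loose plug beyond them. The rest of its top is the bare aluminium access panel, centred at y = -55 mm.
- panel (a joint): Panel hinge, rad: 0 = shut, top face flush with the trainer's top (85 mm), a rigid stop; grows as the front edge rises; begins at 0.12 to 0.35. Panel 200 mm from hinge to front edge, 198 mm wide, 4 mm thick. Hinge line: along the trainer's y at its x = +95 mm, height 85 mm. It stays where left; pushing its front part down takes about 1 to 6 N.
- panel_front (a point): Middle of the panel's front edge, on its top face; moves with the panel. x points along the panel to the hinge, y along the edge to the trainer's left, z out of the top face. Free places to press: on the top face either side of the fastener, e.g. 25 mm back from the edge and 72 mm left or right of the middle.
- cam (a joint): Quarter-turn fastener, rad: 0 = unlocked, slot points to the trainer's right (-y); grows clockwise seen from above; 1.571 = its stop, locked, slot points at the panel's front edge (trainer's -x), steel tongue under a keeper. Begins at 0 to 0.3. Friction about 3 N at a fingertip in the slot; stays where left. With the front edge over 4 mm proud the tongue cannot go under it.
- cam_axis (a point): On the fastener's turning axis, level with its top, 17 mm above the panel; the axis is square to the panel, 60 mm back from its front edge, mid-width. Grey plastic disc of diameter 92 mm on a black 96 mm flange, with one straight radial slot 36 mm wide, 13.5 mm deep, from the axis (end wall) to the rim (open), open on top. Two shut fingers fit in it together.
- cam_slot (a point): On the floor of the slot, on its centre line, 28 mm from the turning axis: where a fingertip is set. Turns with the fastener; its -y axis points outward along the slot, its z out of the panel. The slot's mouth is 13.5 mm above this point; with the panel shut this point is 88.5 mm above the table.
- bridge_plug: Loose black two-pin plug, 34 x 14 x 18 mm with two brass studs, on the trainer's deck; origin at the centre of its underside. To be left alone.
- spare_plug: The same kind of plug, on the table before the trainer; origin at the centre of its underside. To be left alone.
- screwdriver: Loose screwdriver lying on the table beside the trainer, on its left; origin at the centre of its underside. To be left alone.
- meter: Loose hand-held meter, 150 x 75 x 32 mm, on the table left of the trainer; origin at the centre of its underside. To be left alone.
- coil: Loose coil bobbin, diameter 52, height 40 mm, on the table right of the trainer; origin at the centre of its underside. To be left alone.
- parts_tray: Loose white parts tray, 120 x 80 x 30 mm, right of the trainer; origin at the centre of its underside. To be left alone.
- standoff: Loose brass pillar, diameter 16, height 30 mm, upright on the table right of the trainer; origin at the centre of its underside. To be left alone.

How it is judged (in metres and radians):
On the way, in this order (a step that is already met when the one before it is completed fails the run):
1. the panel is pressed shut while the fastener is still unlocked (value of joint panel below 0.025 rad and value of joint cam below 0.6 rad), for 0.1 s.
2. the fastener is turned to its stop with the panel shut (value of joint panel below 0.025 rad and value of joint cam above 1.42 rad), for 0.2 s.
At the end, for the whole second after the job is handed in: The panel is within 0.025 rad (5 mm at its front edge) of flush, the fastener is turned to at least 1.42 rad (within about 9 degrees of its stop) and is at rest, and every loose thing is within 30 mm of where it began (all of step 2 and velocity of joint cam below 0.05 rad/s and distance of each of bridge_plug, spare_plug, screwdriver, meter, coil, parts_tray, standoff from where it was at the start of the episode below 0.03 m); the robot touches nothing.
It fails at once if the panel is lifted wider open (value of joint panel above 0.45 rad).
It fails at once if a loose thing is moved by more than 30 mm, pushed, lifted or carried (distance of any of bridge_plug, spare_plug, screwdriver, meter, coil, parts_tray, standoff from where it was at the start of the episode above 0.03 m).
It also fails if it takes over 38 s, if anything falls off the work surface, if the arm or the gripper's body presses on something with over 40 N, if the wrist force passes 120 N, or if a joint passes its speed limit or range.

ROBOT

A 6-joint arm with a two-finger parallel gripper is mounted at the origin on the work surface. World frame = base frame: x ahead of the robot, y to its left, z up, the work surface at z = 0. Lengths are in mm, angles in rad, forces in N, time in s.
With the tool pointing down it reaches from about 400 to 925 mm from the base axis. Payload 12.5 kg.
Tool frame: the origin (TCP) lies on the mounting face of the last link; the fingertips stand 190 mm ahead of it and the grasp point (between the pads) lies 171 mm ahead of it; z points along the fingers, y is the line along which they close (so a half turn about z gives the same grasp; the last joint's range is limited). The gripper opens to 95 mm and grips with 3 to 60 N. Pads are 20 mm wide; open, the fingers measure 119 mm over their backs; the gripper's body (75 mm by 180 mm) begins 59 mm behind the grasp point.
Start: joints at [-1.267, 0.491, 1.559, -0, 1.092, -0.106], TCP at [249.035, -573.242, 404.761] pointing down, gripper open.
Joint ranges: [-3.1, 3.1], [-0.84, 2.19], [0.05, 2.79], [-1.13, 4.28], [0.06, 2.93], [-2.69, 2.69]. Speed limits (rad/s): [2.22, 2.22, 2.79, 3.14, 3.14, 3.14].

INTERFACE

Orientations are given as [roll, pitch, yaw] about the fixed x, y, z axes, in that order (R = Rz(yaw) Ry(pitch) Rx(roll)).
In Python, from cell import env gives the robot as it stands.
- The arm moves only by the tool carry_out, never from a script. Its argument "series" is a list of rows, each a list of 5 numbers: the shift along the tool's x, y, z in m, then the turn about the tool's z in degrees, then the opening, from 0 (shut) to 1 (fully open). A call has 1 to 20 rows; each row is the pose to reach, as a shift and turn from the pose commanded when the call began, along the tool's axes at that moment; what a row does not reach only later rows make up. A row lasts 1/8 s, in which the tool goes at most 62.5 mm and 10.7 degrees, less where a joint would pass 70% of its speed; a pose out of reach is approached as far as the arm can. A call with a gripper value outside its range is refused whole. The fingers move at their own pace and stop on an object; the grip force is fixed at half the most. Time passes only in rows, so rows that repeat a pose let the fingers close. It gives the time, the measured TCP pose, the force, the opening and the grip force at its end, in the units of the state.
- env.state(): the state, without advancing time (a new reading comes with each control period).
- env.read_camera(name): name is "side" or "top" or "wrist"; returns (picture, depth): 480x640x3 uint8, red, green, blue; 480x640 float32, mm along the optical axis (not along the pixel's ray), 0 where there is no reading.
- env.get_calibration(name): a dict with "intrinsics" (3x3 intrinsics, pixels), "cam_to_world" (4x4, takes a point from camera to world coordinates); the wrist camera has in their place "T_tool_cam" (4x4, takes a point from camera to tool coordinates, whose origin is the TCP and whose axes are the flange's). Camera axes: x right, y up, looking along -z (the intrinsics and any distortion apply to the point x, -y, -z); pixel columns grow to the right and rows downward; lengths in mm; the calibration is good to about 2 mm. A picture is of the moment at which its call begins: read the wrist's pose just before it. get_calibration takes no time and is no camera call.
- env.job_done(): hands the job in; it is judged then, once.
The state is a dict: "t": time; "joints": joint angles; "qvel": joint speeds; "tau": joint torques, N m; "eef_pos": TCP position; "tcp_rot": TCP orientation; "ft_force": force on the tool from outside, world axes, zero at the start; "moment": the same for the moment, N m; "opening": opening from 0.0 (shut) to 1.0 (fully open); "grip_force": force on a finger pad.
Only numpy, scipy, OpenCV 4.12 (cv2) and the standard library are available. Lean on these libraries where they do the work, as an engineer would, in place of code of your own. Each camera call takes 0.05 s, during which the arm holds its last target. There are 200 camera calls.

## Working session

There is one attempt and no reset: what is moved stays moved. The work goes in short steps, Python scripts to look and compute and a tool call to move; the robot and the scene stay as the last step left them, time stands still between calls to the robot, and variables do not carry over. Pictures are saved under pics/ and viewed, at most 10 in all, crops included, and the job is handed in when it is done.

Besides the shell and the picture viewer there is one more tool, called after "Request:" as a command line: name --pt "numbers of a row" for each row, then --argument value for the rest. carry_out: Moves the arm, as the interface text tells. Its arguments: {"type":"object","properties":{"series":{"type":"array","items":{"type":"array","items":{"type":"number"}}}},"required":["series"]}

```bash
mkdir -p pics; ls; python3 - <<'E'
from cell import env
import cv2,numpy as np
s=env.state(); print({k:np.round(v,3).tolist() for k,v in s.items()})
for n in ["top","side"]:
    p,d=env.read_camera(n); cv2.imwrite(f"pics/{n}0.png",p[:,:,::-1]); np.savez(f"{n}0.npz",p=p,d=d)
    c=env.get_calibration(n); print(n,{k:np.round(v,3).tolist() for k,v in c.items()}, (d>0).mean())
print({k:np.round(v,3).tolist() for k,v in env.get_calibration("wrist").items()})
E
```

```text
pics
{'t': 0.0, 'joints': [-1.267, 0.492, 1.559, -0.0, 1.092, -0.106], 'qvel': [-0.001, -0.002, 0.001, -0.001, 0.0, -0.002], 'tau': [-0.001, -61.264, -25.818, 0.069, 0.048, -0.0], 'eef_pos': [249.035, -573.212, 404.161], 'tcp_rot': [-3.14, -0.0, 0.41], 'ft_force': [-0.074, -0.16, -0.399], 'moment': [-0.009, 0.001, -0.015], 'grip_force': 0.0, 'opening': 0.997}
top {'intrinsics': [[473.836, 0.0, 328.499], [0.0, 473.836, 237.685], [0.0, 0.0, 1.0]], 'cam_to_world': [[0.023, 0.991, -0.132, 500.345], [-1.0, 0.023, 0.002, 76.294], [0.006, 0.132, 0.991, 1035.345], [0.0, 0.0, 0.0, 1.0]]} 0.99595703125
side {'intrinsics': [[614.483, 0.0, 310.47], [0.0, 614.483, 234.21], [0.0, 0.0, 1.0]], 'cam_to_world': [[-0.802, 0.458, -0.383, 137.337], [-0.597, -0.605, 0.526, 710.371], [0.009, 0.651, 0.759, 1060.479], [0.0, 0.0, 0.0, 1.0]]} 0.9959602864583333
{'intrinsics': [[362.159, 0.0, 324.102], [0.0, 362.159, 241.068], [0.0, 0.0, 1.0]], 'T_tool_cam': [[-0.001, 0.969, 0.248, 69.811], [1.0, 0.001, 0.001, 1.684], [0.001, 0.248, -0.969, 19.432], [0.0, 0.0, 0.0, 1.0]]}
```

View pics/top0.png

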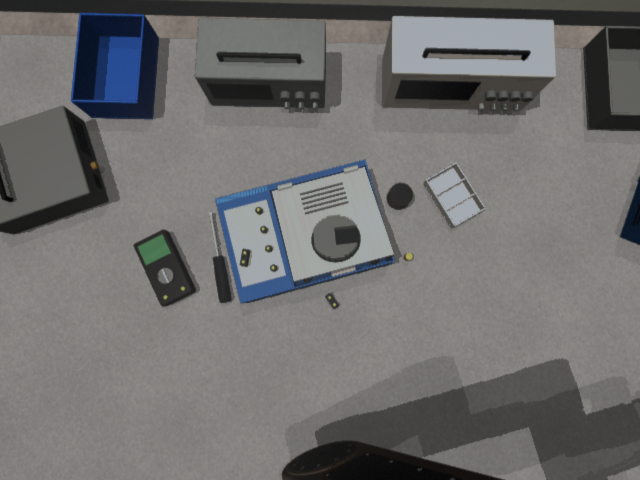

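View pics/side0.png

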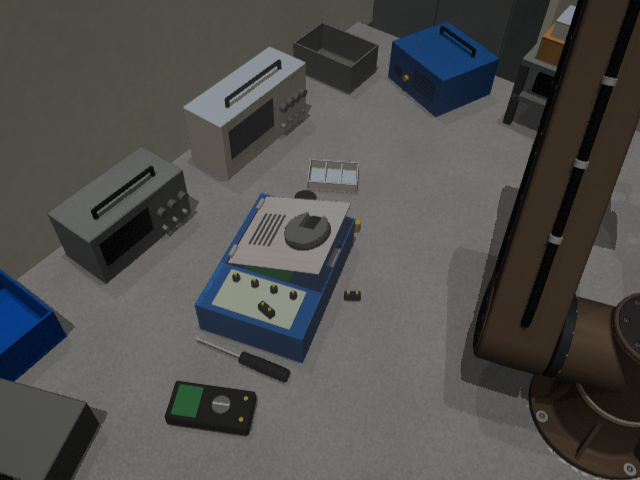

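```bash
cat > h.py <<'E'
import numpy as np, cv2
from cell import env
def cloud(d,K,T):
    v,u=np.mgrid[:480,:640]
    P=np.stack([(u-K[0,2])/K[0,0]*d,-(v-K[1,2])/K[1,1]*d,-d],-1)
    return P@T[:3,:3].T+T[:3,3]
def fixed(n,f=None):
    c=env.get_calibration(n); z=np.load(f); return z['p'],cloud(z['d'],np.array(c['intrinsics']),np.array(c['cam_to_world']))
E
python3 - <<'E'
from h import *
for n in ["top","side"]:
    p,W=fixed(n,n+"0.npz")
    g=W[...,2]; print(n,"table z",np.median(g[320:340,200:300]) if n=="top" else np.median(g[350:400,300:400]))
    box=(W[...,0]>350)&(W[...,0]<750)&(abs(W[...,1]-80)<260)
    m=((g>65)&(g<220)&box).astype(np.uint8)
    k,l,st,ce=cv2.connectedComponentsWithStats(m)
    i=1+st[1:,4].argmax(); m=l==i
    r=cv2.minAreaRect(W[m][:,:2].astype(np.float32)); print("rect",r,m.sum())
    hsv=cv2.cvtColor(p,cv2.COLOR_RGB2HSV)
    blue=m&(hsv[...,0]>100)&(hsv[...,0]<125)&(hsv[...,1]>120)&(abs(g-85)<8); print("blue z",np.median(g[blue]),blue.sum(), cv2.minAreaRect(W[blue][:,:2].astype(np.float32)))
    # panel: bright low-saturation, above deck
    pan=m&(hsv[...,1]<40)&(hsv[...,2]>130)&(g>92)
    Q=W[pan]; A=np.c_[Q[:,:2],np.ones(len(Q))]
    for _ in range(4):
        c=np.linalg.lstsq(A,Q[:,2],rcond=None)[0]; e=abs(A@c-Q[:,2]); A=A[e<4];Q=Q[e<4]
    print("plane",c,"tilt",np.arctan(np.hypot(*c[:2])),"uphill dir deg",np.degrees(np.arctan2(c[1],c[0])),len(Q))
E
```

```text
top table z 0.5732927834551447
rect ((642.6583862304688, 124.63272857666016), (220.81317138671875, 320.39044189453125), 16.27264976501465) 15768
blue z 85.43220270628899 2529 ((641.8056030273438, 124.304443359375), (218.34754943847656, 318.88494873046875), 16.399263381958008)
plane [-2.55955337e-01 -7.52145737e-02  2.84852531e+02] tilt 0.2607060955235468 uphill dir deg -163.624142515893 5732
side table z -0.5106387435445185
rect ((640.85302734375, 124.8191146850586), (222.27200317382812, 324.4472961425781), 16.385595321655273) 13199
blue z 84.26063474381027 2556 ((640.830322265625, 124.80868530273438), (221.15501403808594, 322.6654357910156), 16.365610122680664)
plane [-2.56399505e-01 -7.23945376e-02  2.83266556e+02] tilt 0.26037569460274024 uphill dir deg -164.23294507450063 3434
```

Request:
carry_out --pt "0.02 -0.013 0 -3 0" --pt "0.06 -0.041 0 -9 0" --pt "0.1 -0.068 0 -15 0" --pt "0.14 -0.095 0 -21 0" --pt "0.18 -0.122 0 -27 0" --pt "0.22 -0.149 0 -33 0" --pt "0.26 -0.176 0 -39 0" --pt "0.3 -0.203 0 -45 0" --pt "0.34 -0.23 0 -51 0" --pt "0.38 -0.257 0.01 -57 0" --pt "0.42 -0.284 0.02 -63 0" --pt "0.46 -0.311 0.03 -70 0" --pt "0.5 -0.338 0.04 -76 0" --pt "0.53 -0.358 0.045 -81 0" --pt "0.543 -0.367 0.05 -83 0" --pt "0.543 -0.367 0.05 -83 0"

```text
t: 2.1
eef_pos: [600.6, -19.5, 354.3]
tcp_rot: [-3.141, -0.0, 1.86]
ft_force: [0.3, 0.3, 0.8]
opening: 0.008
grip_force: 0.0
```

Request:
carry_out --pt "0 0 0.01 0 0" --pt "0 0 0.02 0 0" --pt "0 0 0.03 0 0" --pt "0 0 0.036 0 0" --pt "0 0 0.042 0 0" --pt "0 0 0.048 0 0" --pt "0 0 0.054 0 0" --pt "0 0 0.06 0 0" --pt "0 0 0.066 0 0" --pt "0 0 0.07 0 0" --pt "0 0 0.074 0 0" --pt "0 0 0.077 0 0" --pt "0 0 0.079 0 0" --pt "0 0 0.079 0 0"

```text
t: 3.85
eef_pos: [601.0, -20.3, 275.6]
tcp_rot: [3.141, 0.0, 1.858]
ft_force: [0.7, -0.2, 0.4]
opening: 0.004
grip_force: 0.0
```

```bash
cat >> h.py <<'E'
from scipy.spatial.transform import Rotation as R
def wrist(name):
    s=env.state(); p,d=env.read_camera("wrist"); c=env.get_calibration("wrist")
    T=np.eye(4); T[:3,:3]=R.from_euler('xyz',s['tcp_rot']).as_matrix(); T[:3,3]=s['eef_pos']
    cv2.imwrite(f"pics/{name}.png",p[:,:,::-1])
    return s,p,cloud(d,np.array(c['intrinsics']),T@np.array(c['T_tool_cam']))
C=np.array([642,124.6]); a=np.radians(16.3)
RT=np.array([[np.cos(a),-np.sin(a)],[np.sin(a),np.cos(a)]])
def totr(W): return np.concatenate([(W[...,:2]-C)@RT,W[...,2:]],-1)
E
python3 - <<'E'
from h import *
s,p,W=wrist("w1"); Q=totr(W); np.savez("w1.npz",Q=Q,p=p)
for y0,y1 in [(-145,-115),(-5,35),(70,140)]:
  for x0 in range(-100,100,25):
    m=(Q[...,1]>y0)&(Q[...,1]<y1)&(Q[...,0]>x0)&(Q[...,0]<x0+25)&(Q[...,2]<140)
    print(y0,x0,m.sum(),np.round(np.median(Q[m][:,2]),1) if m.sum() else '')
E
```

```text
-145 -100 1466 86.6
-145 -75 1110 85.6
-145 -50 1269 85.6
-145 -25 2583 85.6
-145 0 2637 85.6
-145 25 2608 85.6
-145 50 1582 85.6
-145 75 126 85.5
-5 -100 827 85.6
-5 -75 830 85.7
-5 -50 863 85.6
-5 -25 863 85.7
-5 0 881 85.6
-5 25 895 85.6
-5 50 63 85.3
-5 75 0 
70 -100 0 
70 -75 0 
70 -50 0 
70 -25 0 
70 0 0 
70 25 0 
70 50 0 
70 75 0
```

View pics/w1.png

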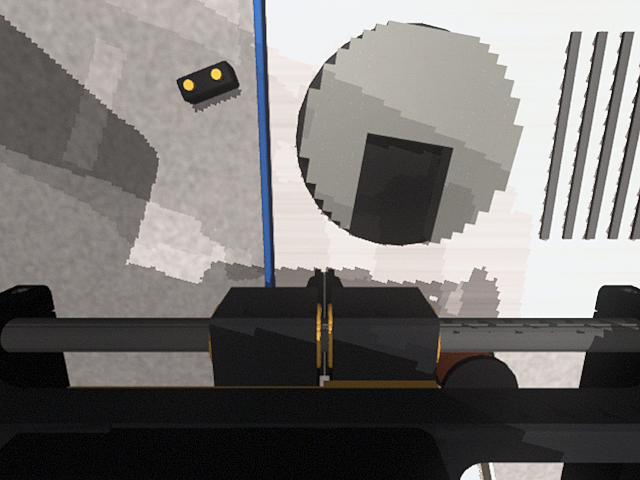

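The picture shows the panel shut and level. The disc is centred near (410,135), and its dark slot runs from (410,140) down to (390,240), so the cam is slightly clockwise of zero.

```bash
python3 - <<'E'
from h import *
z=np.load("w1.npz"); Q=z['Q']; r=np.hypot(Q[...,0]+45,Q[...,1]+55)
top=(abs(Q[...,2]-102.5)<3)&(r<60)
pts=Q[top][:,:2].astype(np.float32); c,rad=cv2.minEnclosingCircle(pts); print("disc",c,rad,np.median(Q[top][:,2]))
v,u=np.mgrid[:480,:640]
fl=(Q[...,2]>86.6)&(Q[...,2]<93)&(r<42)&(u>340)&(u<460)&(v>125)&(v<250)
F=Q[fl]; print(fl.sum(),np.median(F[:,2]),"rect",cv2.minAreaRect(F[:,:2].astype(np.float32)),F[:,:2].mean(0))
# slot edges at disc top: cast by image lines
for (uu,vv) in [(367,133),(452,148),(352,235),(428,242)]:
    print((uu,vv),[np.round(Q[vv+dv,uu+du],1).tolist() for du,dv in [(-4,-4),(4,4)]])
E
```

```text
disc (-44.12977981567383, -56.70124053955078) 46.21846389770508 102.61723684161878
6815 89.14927506617755 rect ((-46.522796630859375, -76.60244750976562), (40.67389678955078, 35.14085388183594), 80.68539428710938) [-46.12917735 -75.34925911]
(367, 133) [[-63.8, -52.1, 103.0], [-58.8, -54.8, 89.4]]
(452, 148) [[-28.6, -57.8, 101.9], [-25.3, -61.0, 102.9]]
(352, 235) [[-68.2, -97.5, 89.3], [-64.0, -102.1, 86.2]]
(428, 242) [[-31.8, -101.0, 88.5], [-27.2, -105.4, 86.9]]
```

Request:
carry_out --pt "0 0 -0.01 0 0" --pt "0 0 -0.03 0 0" --pt "0.01 0.007 -0.045 3 0" --pt "0.028 0.02 -0.045 6 0" --pt "0.04 0.028 -0.04 9 0" --pt "0.044 0.031 -0.035 9 0" --pt "0.044 0.031 -0.03 9 0" --pt "0.044 0.031 -0.024 9 0" --pt "0.044 0.031 -0.019 9 0" --pt "0.044 0.031 -0.016 9 0" --pt "0.044 0.031 -0.014 9 0" --pt "0.044 0.031 -0.014 9 0"

```text
t: 5.4
eef_pos: [618.1, 30.7, 289.6]
tcp_rot: [-3.141, 0.0, 1.701]
ft_force: [-0.4, 0.8, 0.1]
opening: 0.004
grip_force: 0.0
```

```bash
python3 - <<'E'
from h import *
s,p,W=wrist("w2"); Q=totr(W); np.savez("w2.npz",Q=Q,p=p); print(s['eef_pos'],s['ft_force'])
print(totr(np.array(s['eef_pos'])))
E
```

```text
[618.10168185  30.66630387 289.64548379] [-0.42730194  0.83237512  0.10241784]
[-49.30179358 -83.45059633 289.64548379]
```

View pics/w2.png

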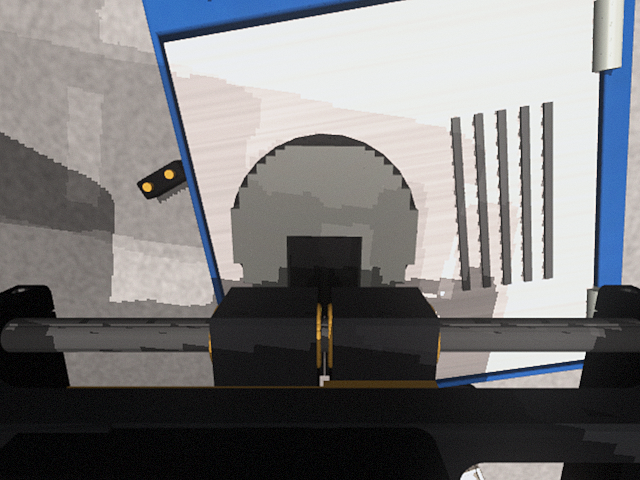

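The slot at columns 287–361 is centred on the fingers at 324 and aligned with them. I'll lower the tip and turn.

Request:
carry_out --pt "0 0 0.004 0 0" --pt "0 0 0.008 0 0" --pt "0 0 0.0095 0 0" --pt "0 -0.003 0.0095 0 0" --pt "0 -0.006 0.0095 0 0" --pt "0.0008 -0.0089 0.0095 6 0" --pt "0.0019 -0.0117 0.0095 12 0" --pt "0.0032 -0.0144 0.0095 18 0" --pt "0.0049 -0.0169 0.0095 24 0" --pt "0.0068 -0.0192 0.0095 30 0" --pt "0.0089 -0.0213 0.0095 36 0" --pt "0.0112 -0.0232 0.0095 42 0" --pt "0.0137 -0.0248 0.0095 48 0" --pt "0.0164 -0.0262 0.0095 54 0" --pt "0.0192 -0.0272 0.0095 60 0" --pt "0.0221 -0.028 0.0095 66 0" --pt "0.0251 -0.0285 0.0095 72 0" --pt "0.028 -0.0286 0.0095 78 0" --pt "0.028 -0.0286 0.0095 78 0"

```text
t: 7.82
eef_pos: [585.9, 54.7, 280.4]
tcp_rot: [3.141, -0.0, 0.341]
ft_force: [-0.2, 0.5, -0.7]
opening: 0.004
grip_force: 0.1
```

```bash
python3 - <<'E'
from h import *
s,p,W=wrist("w3"); Q=totr(W); np.savez("w3.npz",Q=Q,p=p); print(s['eef_pos'],s['ft_force'],s['moment'],s['tcp_rot'])
print(totr(np.array(s['eef_pos'])))
E
```

```text
[585.94427721  54.72317628 280.38813269] [-0.16114353  0.49037821 -0.73885976] [-0.08400887 -0.06306301  0.00605756] [ 3.14137560e+00 -1.36784056e-04  3.40834632e-01]
[-73.41467752 -51.33516996 280.38813269]
```

View pics/w3.png

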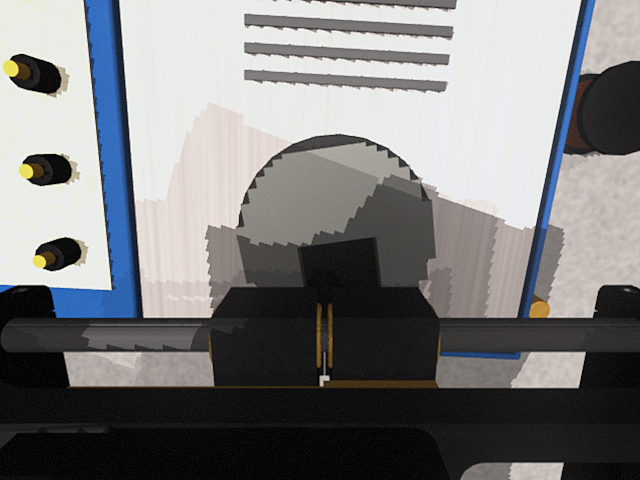

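The slot's end edge, (299,248) to (378,237), shows the cam about 8° behind the tool, so I'll push a little further.

Request:
carry_out --pt "0 -0.001 0 1 0" --pt "0 -0.002 0 2 0" --pt "0 -0.003 0 3 0" --pt "0 -0.004 0 3 0" --pt "0 -0.004 0 3 0"

```text
t: 8.5
eef_pos: [585.0, 58.5, 280.3]
tcp_rot: [3.141, -0.001, 0.288]
ft_force: [3.9, -2.6, 0.7]
opening: 0.005
grip_force: 1.6
```

Request:
carry_out --pt "0 -0.001 0 0 0" --pt "0 -0.002 0 0 0" --pt "0 -0.003 0 0 0" --pt "0 -0.003 0 0 0"

```text
t: 9.0
eef_pos: [583.9, 61.4, 280.2]
tcp_rot: [3.141, -0.0, 0.288]
ft_force: [4.6, -3.3, 0.2]
opening: 0.007
grip_force: 1.9
```

```bash
python3 - <<'E'
from h import *
s,p,W=wrist("w4"); Q=totr(W); np.savez("w4.npz",Q=Q,p=p); print(s['ft_force'],totr(np.array(s['eef_pos'])))
E
```

```text
[ 4.64262311 -3.34569168  0.15122086] [-73.45536701 -44.34188311 280.22914995]
```

View pics/w4.png

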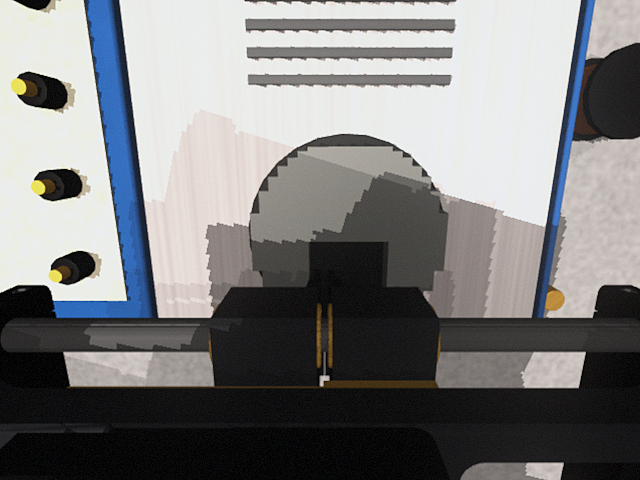

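The slot's end edge is now level at row 242, columns 309–387, so the cam is near 1.57. I'll nudge it to feel the stop.

Request:
carry_out --pt "0 -0.001 0 0 0" --pt "0 -0.0015 0 0 0" --pt "0 -0.0015 0 0 0"

```text
t: 9.43
eef_pos: [583.8, 62.0, 280.3]
tcp_rot: [3.14, -0.001, 0.288]
ft_force: [6.3, -10.6, 0.4]
opening: 0.003
grip_force: 5.8
```

The force rose to 12 N, so the fastener is at its stop. I'll back off inside the slot and lift clear.

Request:
carry_out --pt "0 0.002 0 0 0" --pt "0 0.005 0 0 0" --pt "0 0.007 0 0 0" --pt "0 0.007 -0.005 0 0" --pt "0 0.007 -0.015 0 0" --pt "0 0.007 -0.03 0 0" --pt "0 0.007 -0.06 0 0" --pt "0 0.007 -0.1 0 0" --pt "-0.03 0.007 -0.13 0 0" --pt "-0.06 0.007 -0.15 0 0" --pt "-0.08 0.007 -0.16 0 0" --pt "-0.08 0.007 -0.16 0 0" --pt "-0.08 0.007 -0.16 0 0"

```text
t: 11.05
eef_pos: [509.1, 33.6, 440.5]
tcp_rot: [3.141, -0.001, 0.288]
ft_force: [0.4, -0.8, -0.8]
opening: 0.005
grip_force: 0.0
```

```bash
python3 - <<'E'
from h import *
s,p,W=wrist("w5"); Q=totr(W); print(s['t'],s['eef_pos'],s['ft_force'])
r=np.hypot(Q[...,0]+44.3,Q[...,1]+56)
fl=(Q[...,2]>87.5)&(Q[...,2]<93)&(r<40); F=Q[fl]
print(fl.sum(),cv2.minAreaRect(F[:,:2].astype(np.float32)),F[:,:2].mean(0))
for y in (-140,10):
  m=(abs(Q[...,0]+90)<12)&(abs(Q[...,1]-y)<10); print(y,m.sum(),np.median(Q[m][:,2]))
E
```

```text
11.05 [509.12251566  33.5514682  440.47213801] [ 0.38295318 -0.75979115 -0.75912648]
1933 ((-64.14995574951172, -57.019779205322266), (36.116878509521484, 40.120601654052734), 89.9947738647461) [-63.10602211 -56.82161696]
-140 593 85.6440781055436
10 602 85.71299522609542
```

View pics/w5.png

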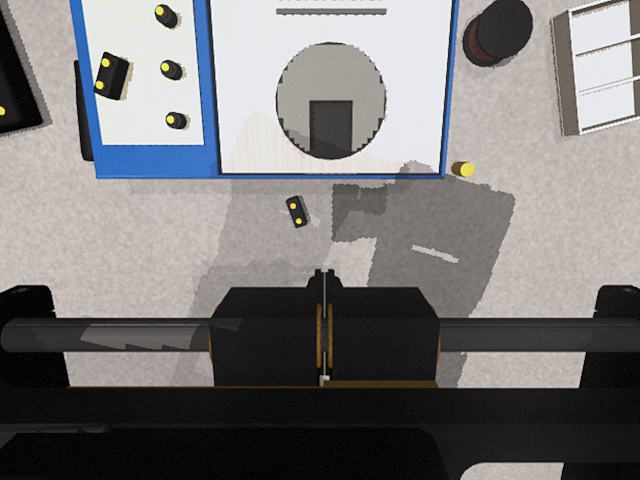

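The slot, columns 310–352, points straight at the panel's front edge. The panel is flush and the hand is clear.

```bash
python3 -c "
from cell import env
print(env.job_done())"
```

```text
the job is handed in; nothing more can be done
None
```

The panel is pressed shut and flush, the fastener is turned clockwise to its stop with the slot at the front edge, no loose things were touched, the hand is clear, and the job is handed in at about 11 s; the judge returned no verdict.

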